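# Slide a power module along the fixture rail into its corner pocket

### The job

A power module lies loose in the middle of the test fixture. Using only the fingertips, push it across the plate until it sits flat and square against the long back rail, then slide it along that rail into the empty corner pocket until it is fully home against the end stop, and leave it there. Only push or drag it: do not lift it or tip it up, and leave the module that already sits in the other pocket and the other loose things around undisturbed.

Things in the scene. Friction and masses are not known exactly. Their poses are not given: they have to be found in the camera images.
- module: the loose power module to be moved: a flat black plastic block with four small brass dots on top, 36 mm (its x) by 48 mm (its y) and 16 mm tall, 80 g (mass varies by a third). Origin at the centre of its underside, z up. Starts in the open middle of the plate, 20 mm or more off the rail, turned up to 0.4 rad. Its 48 mm side ends along the rail
- fixture: the test fixture, fixed to the bench: an aluminium plate 160 mm (its x) by 360 mm (its y), 10 mm thick. Origin at the centre of the plate's underside on the bench, z up, plate top at z = 10 mm; x points away from the robot towards the rail (turned up to 0.35 rad). A module fully home has its centre at x = 37 mm and y = +136 or -136 mm in this frame
- rail_mid (a point): middle of the top inner edge of the long straight steel rail on the far side of the plate (fixture frame x = 55, y = 0, z = 21 mm). The rail runs along the fixture's y past both pockets, is 12 mm thick and stands 11 mm above the plate; the module is 5 mm taller, so pushed across from above that height it can tip over the rail
- stop_left (a point): end stop of the corner pocket at the fixture's +y end: top inner edge where it meets the rail (fixture frame x = 55, y = 160, z = 21 mm). The stop is 12 mm thick, as high as the rail, and runs 47 mm from the rail back towards the robot
- stop_right (a point): the same point of the end stop at the fixture's -y end (fixture frame x = 55, y = -160, z = 21 mm)
- lip_left (a point): mouth of the +y pocket: inner top edge of its lip, a bar 8 mm thick and as high as the rail, facing it at 39 mm (fixture frame x = 16, y = 138, z = 21 mm). The lip runs 22 mm to the stop; a flared lead-in extends it 11 mm towards the middle. So the pocket is a slot 39 mm wide and 22 mm deep, entered along the rail only; 26 mm of a module that is home stands out
- lip_right (a point): the same point of the mirror-image lip of the -y pocket (fixture frame x = 16, y = -138, z = 21 mm)
- empty_pocket: the empty corner pocket, at the fixture's +y or -y end (varies): four flush brass contact strips on the plate, 28 by 36 mm together. Origin on the plate's top within 1 mm of where the centre of the underside of a module fully home comes to lie; axes parallel to the fixture's
- seated_module: a second, identical module (36 x 48 x 16 mm, origin at the centre of its underside) that already sits in the other corner pocket; leave it alone
- heatsink: small loose finned aluminium heat sink, 28 x 28 x 18 mm, origin at the centre of its underside, near a front corner of the plate; leave it alone
- spacer: loose brass ring spacer, 20 mm diameter, 14 mm tall, origin at the centre of its underside, near the other front corner of the plate; leave it alone
- screwdriver: screwdriver, 170 mm long, lying on the bench at the robot's right; leave it alone
- spool: grey spool, 54 mm diameter, 46 mm tall, standing on the bench at the left; leave it alone
- mug: white mug, 76 mm diameter, 92 mm tall, on the bench beyond the fixture; leave it alone
- jar: small amber jar, 48 mm diameter, 60 mm tall, on the bench at the left; leave it alone
Not all that is in view belongs to the job. What is shaped like the module but blue is not meant.

How it is judged:
By the outcome, as a careful person would: the job done as asked, in the order asked, and still so for the second after the job is handed in, with the robot touching nothing.
It also fails if it takes over 43 s, if anything falls off the work surface, if the arm or the gripper's body presses on something with over 40 N, if the wrist force passes 120 N, or if a joint passes its speed limit or range.

### The arm

A 7-joint arm with a two-finger parallel gripper is mounted at the origin on the work surface. World frame = base frame: x ahead of the robot, y to its left, z up, the work surface at z = 0. Lengths are in m, angles in rad, forces in N, time in s.
With the tool pointing down it reaches from about 0.4 to 0.85 m from the base axis. Payload 10.4 kg.
Tool frame: the origin (TCP) lies midway between the tips of the shut fingers; the grasp point (between the pads) lies 19 mm behind it; z points along the fingers, x is the direction in which the jaws open and shut, and the axes are right-handed (so a half turn about z gives the same grasp; the last joint's range is limited). The gripper opens to 85 mm and grips with 20 to 120 N. Pads are 22 mm wide; open, the fingers measure 114 mm over their backs; the gripper's body (76 mm by 85 mm) begins 54 mm behind the grasp point. The pads swing forward as they close: fully open they stand 13 mm farther back than shut.
Start: joints at [-1.187, 0.332, -0.065, 1.46, 0.022, 1.35, -0.088], TCP at [0.247, 0.574, 0.231] pointing down, gripper open.
Joint ranges: [-2.6, 2.6], [-0.5, 2.12], [-1.47, 1.34], [0.16, 2.42], [-1.27, 4.41], [0.06, 2.06], [-2.6, 2.6]. Speed limits (rad/s): [2.22, 2.22, 2.79, 2.79, 3.14, 3.14, 3.14].

### API

Orientations are given as a unit quaternion [x, y, z, w].
In Python, from workcell import telemetry, eyes, order gives the robot as it stands.
- The arm moves only by the tool servo_tool, never from a script. Its argument "deltas" is a list of rows, each a list of 3 entries, a list of its own where there are three numbers: the shift along the tool's x, y, z in cm, then the turn about the tool's z in rad, then the finger opening in cm, from 0 to 8.54. A call has 1 to 12 rows; each row shifts and turns the pose as measured when the row begins, along the tool's axes as they then stand; what a row does not reach is not made up. A row lasts 1/12 s, in which the tool goes at most 41.7 mm and 7.16 degrees, less where a joint would pass 70% of its speed; a pose out of reach is approached as far as the arm can. A call is refused whole if a number of a shift passes 4.17 or a number of a turn 0.125, either way. A call with a gripper value outside its range is refused whole. The fingers move at their own pace and stop on an object; "force" is the grip in N (left out, the last holds). Time passes only in rows, so rows that do not move let the fingers close. It gives the time, the measured TCP pose, the force and the opening at its end, in the units of the state.
- telemetry.get_obs(): the state, without advancing time (a new reading comes with each control period).
- eyes.camera(name): name is "side" or "top"; returns (picture, depth): 400x640x3 uint8, blue, green, red; 400x640 float32, m along the optical axis (not along the pixel's ray), 0 where there is no reading.
- eyes.calibration(name): a dict with "fx", "fy", "cx", "cy" (pixels), "rvec" (rotation vector, rad) and "tvec" (3), from world to camera coordinates, as OpenCV has them. Camera axes: x right, y down, z forward; pixel columns grow to the right and rows downward; lengths in m; the calibration is good to about 2 mm. A picture is of the moment at which its call begins. calibration takes no time and is no camera call.
- order.hand_in(): hands the job in, once; it reports no verdict.
The state is a dict: "clock": time; "joint_pos": joint angles; "joint_velocities": joint speeds; "tau": joint torques, N m; "position": TCP position; "ee_rot": TCP orientation; "ft_force": force on the tool from outside, world axes, zero at the start; "torque": the same for the moment, N m; "grip_width": opening from 0.0 (shut) to 1.0 (fully open).
Only numpy, scipy, OpenCV 4.12 (cv2) and the standard library are available. Lean on these libraries where they do the work, as an engineer would, in place of code of your own. Each camera call takes 0.05 s, during which the arm holds its last target. There are 200 camera calls.

## Working session

There is one attempt and no reset: what is moved stays moved. The work goes in short steps, Python scripts to look and compute and a tool call to move; the robot and the scene stay as the last step left them, time stands still between calls to the robot, and variables do not carry over. Pictures are saved under pics/ and viewed, about 8 in all and at most 12, crops included, and the job is handed in when it is done.

Besides the shell and the picture viewer there is one more tool, called after "Call:" as name([rows], argument=value, ...), one row to a line, values as JSON. servo_tool: Moves the arm, as the interface text tells. Its arguments: {"type":"object","properties":{"deltas":{"type":"array"},"force":{"type":"number"}},"required":["deltas"]}

```bash
mkdir -p pics
cat > h.py <<'E'
import numpy as np, cv2
from workcell import telemetry, eyes, order
from scipy.spatial.transform import Rotation as R
def cam(n):
    p,d=eyes.camera(n); c=eyes.calibration(n)
    K=np.array([[c['fx'],0,c['cx']],[0,c['fy'],c['cy']],[0,0,1.]])
    return p,d,K,cv2.Rodrigues(np.array(c['rvec'],float))[0],np.array(c['tvec'],float).ravel()
def onplane(K,Rm,t,uv,z):
    r=Rm.T@np.linalg.inv(K)@np.array([uv[0],uv[1],1.]); o=-Rm.T@t
    return o+r*(z-o[2])/r[2]
def proj(K,Rm,t,P):
    q=(Rm@np.atleast_2d(P).T).T+t; q=q@K.T; return q[:,:2]/q[:,2:]
E
python3 - <<'E'
from h import *
for n in('top','side'):
    p,d,K,Rm,t=cam(n); cv2.imwrite(f'pics/{n}0.png',p); np.savez(f'pics/{n}0.npz',p=p,d=d)
    print(n,K[0,0],-Rm.T@t,Rm[2])
s=telemetry.get_obs(); print(s)
E
```

```text
top 504.2338153461718 [0.4784066  0.03118659 1.35970897] [ 6.72788717e-02 -2.98594757e-04 -9.97734165e-01]
side 365.65927556013565 [ 0.03607736 -0.59557829  0.54598772] [ 0.57176339  0.63181155 -0.52335532]
{'clock': 0.1, 'joint_pos': array([-1.18665584,  0.33277551, -0.06471411,  1.46084957,  0.02159557,
        1.34989478, -0.08850986]), 'joint_velocities': array([ 0.00036566, -0.00234504,  0.00020112, -0.00254708, -0.00160391,
       -0.00062142,  0.0005754 ]), 'tau': array([ 8.77668263e-04, -6.26743555e+01,  4.87034780e-02, -3.92428923e+01,
        1.61404163e-02,  7.04249993e-03,  2.59093653e-06]), 'position': array([0.24712373, 0.57370869, 0.23061994]), 'ee_rot': array([ 8.35343497e-01,  5.49727990e-01, -5.01228829e-04,  3.58021603e-04]), 'ft_force': array([ 0.15720037, -0.34554919, -0.74960535]), 'torque': array([-0.00590901, -0.02039217,  0.03989341]), 'grip_width': 0.999724047187642}
```

View pics/top0.png

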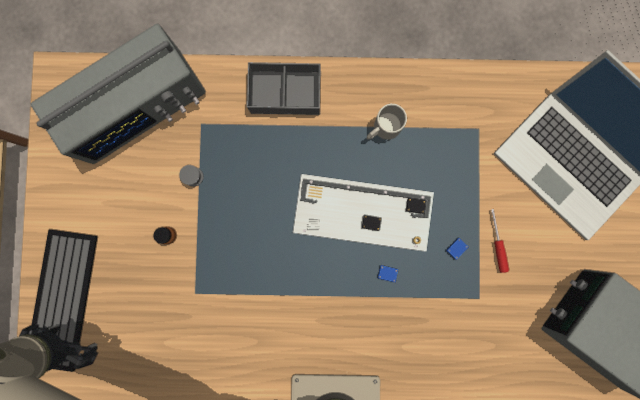

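View pics/side0.png

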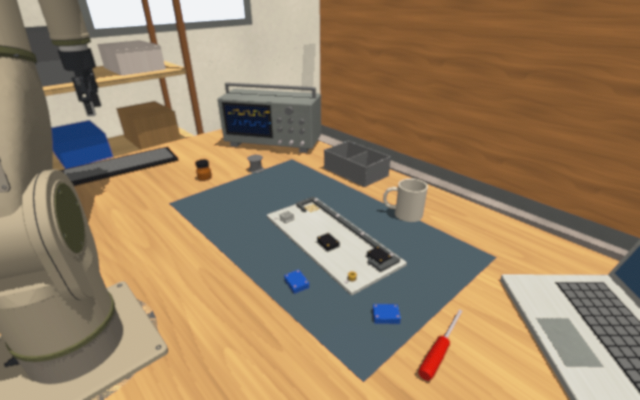

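The top view shows the loose black module at about (371,223). Things it could be confused with are the seated module at (416,206) in the right pocket and the blue blocks at (457,248) and (388,273). The empty pocket with brass strips is at (315,192), so it is the +y (left) one. Next I'll check a close crop.

Run:
```python
from h import *
p=np.load('pics/top0.npz')['p']
c=cv2.resize(p[165:260,285:445],None,fx=5,fy=5,interpolation=cv2.INTER_CUBIC); cv2.imwrite('pics/crop0.png',c)
```

```text
(no output)
```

View pics/crop0.png

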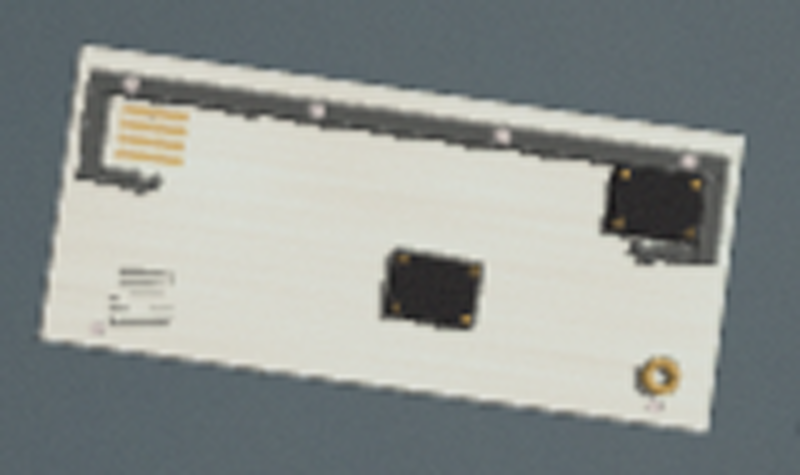

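```bash
cat >> h.py <<'E'
from scipy.optimize import least_squares
def fitpose(K,Rm,t,uv,loc,x0=(0.6,0,0)):
    def W(x): c,s=np.cos(x[2]),np.sin(x[2]); return np.c_[loc[:,:2]@np.array([[c,s],[-s,c]])+x[:2],loc[:,2]]
    r=least_squares(lambda x:(proj(K,Rm,t,W(x))-uv).ravel(),x0); return r.x,np.abs(r.fun).max()
def tow(f,q):
    c,s=np.cos(f[2]),np.sin(f[2]); return np.array([[c,-s],[s,c]])@np.array(q)+f[:2]
def tof(f,w):
    c,s=np.cos(f[2]),np.sin(f[2]); return np.array([[c,s],[-s,c]])@(np.array(w)-f[:2])
E
python3 - <<'E'
from h import *
p,d,K,Rm,t=cam('top')
def px(a): return np.array([285,165])+(np.array(a)+.5)/5-.5
loc=np.array([[.08,.18,.01],[.08,-.18,.01],[-.08,-.18,.01],[-.08,.18,.01]])
f,e=fitpose(K,Rm,t,px([(84,45),(744,136),(708,430),(42,340)]),loc); print('fixture',f,e)
for nm,q in(('mod',[(404,258),(474,270),(466,319),(396,307)]),('seat',[(626,174),(697,184),(689,233),(618,223)])):
    w=np.array([onplane(K,Rm,t,u,.026)[:2] for u in px(q)]); c=w.mean(0)
    v=(w[0]+w[3]-w[1]-w[2]); v2=(w[0]+w[1]-w[2]-w[3])
    a=np.arctan2(-v[0],v[1]); b=np.arctan2(v2[1],v2[0])
    print(nm,c,'fix',tof(f,c)*1e3,'ang rel',a-f[2],b-f[2],np.linalg.norm(v)/2,np.linalg.norm(v2)/2)
w=[onplane(K,Rm,t,u,.0285)[:2] for u in px([(140,295),(660,376)])]
print('heatsink,spacer fix',[tof(f,x)*1e3 for x in w])
s=telemetry.get_obs(); print(R.from_quat(s['ee_rot']).as_matrix().round(4))
for y in (136,0,-80): print(tow(f,(.037,y/1e3)))
E
```

```text
fixture [ 0.54353651 -0.06670649 -0.11929944] 0.3384912415773442
mod [ 0.5159276  -0.08742074] fix [-24.94732932 -23.85293145] ang rel -0.033960802874252474 -0.03184152560409202 0.037524278002714795 0.02626862656884402
seat [ 0.56291872 -0.20488574] fix [  35.69007895 -134.89030196] ang rel -0.004435971346220688 -0.03726802278945686 0.037955648133163 0.02641631088395406
heatsink,spacer fix [array([-49.54110521, 130.15424543]), array([ -54.6711832 , -147.03334749])]
[[ 3.956e-01  9.184e-01 -4.000e-04]
 [ 9.184e-01 -3.956e-01 -1.000e-03]
 [-1.100e-03  0.000e+00 -1.000e+00]]
[0.59645978 0.06392324]
[ 0.58027352 -0.07111011]
[ 0.57075219 -0.15054149]
```

Call:
servo_tool([
  [[-2, 1, 0], -0.1, 0],
  [[-2, 1, 0], -0.1, 0],
  [[-2, 1, 0], -0.0875, 0],
  [[-3, 1.5, 0], 0, 0],
  [[-3, 1.5, 0], 0, 0],
  [[-3, 1.5, 0], 0, 0],
  [[-3, 1.5, 0], 0, 0],
  [[-3, 1.5, 0], 0, 0],
  [[-3, 1.5, 0], 0, 0],
  [[-3, 1.5, 0], 0, 0],
  [[-3, 1.5, 0], 0, 0],
  [[-3, 1.5, 0], 0, 0],
], force=30)

```text
clock: 1.15
position: [0.3623, 0.2145, 0.2262]
ee_rot: [0.739, 0.674, -0.003, -0.001]
ft_force: [1.1, -0.2, 0.3]
grip_width: -0.001
```

```bash
cat > g.py <<'E'
from h import *
import sys
F=np.array([.54354,-.06671,-.1193])
def st():
    s=telemetry.get_obs(); M=R.from_quat(s['ee_rot']).as_matrix(); p=s['position']
    fx=tof(F,p[:2])*1e3; a=np.arctan2(M[1,0],M[0,0])-(np.pi/2+F[2])
    c,sn=np.cos(F[2]),np.sin(F[2]); ff=s['ft_force']
    print('t',round(s['clock'],2),'fix xy mm',fx.round(1),'z',round(p[2]*1e3,1),'yaw err (turn this about tool z)',round(a,4),'F fix',(c*ff[0]+sn*ff[1]).round(1),(-sn*ff[0]+c*ff[1]).round(1),ff[2].round(1),'grip',round(s['grip_width'],3),'tilt',M[:2,2].round(4))
    return fx,p[2]*1e3
if __name__=='__main__':
    fx,z=st()
    if len(sys.argv)>1:
        g=list(map(float,sys.argv[1:4])); print('tool cm: x',round((g[1]-fx[1])/10,2),'y',round((g[0]-fx[0])/10,2),'z',round((z-g[2])/10,2))
E
python3 g.py -66 -24 60
```

```text
t 1.15 fix xy mm [-213.4  257.7] z 226.2 yaw err (turn this about tool z) 0.0271 F fix 1.1 -0.0 0.3 grip -0.001 tilt [-0.0063 -0.0033]
tool cm: x -28.17 y 14.74 z 16.62
```

Call:
servo_tool([
  [[-2.9, 1.5, 0], 0.0, 0],
  [[-2.9, 1.5, 0], 0, 0],
  [[-2.9, 1.5, 0], 0, 0],
  [[-2.9, 1.5, 0.5], 0, 0],
  [[-2.9, 1.5, 1], 0, 0],
  [[-2.9, 1.5, 2], 0, 0],
  [[-2.9, 1.5, 2], 0, 0],
  [[-2.9, 1.5, 2], 0, 0],
  [[-2, 1, 2], 0, 0],
  [[-1, 0.5, 1], 0, 0],
  [[0, 0, 0], 0, 0],
  [[0, 0, 0], 0, 0],
])

```text
clock: 2.15
position: [0.4753, -0.0819, 0.1184]
ee_rot: [0.742, 0.67, -0.001, 0.001]
ft_force: [-0.0, 0.6, -0.4]
grip_width: -0.001
```

```bash
python3 g.py -66 -24 40
```

```text
t 2.15 fix xy mm [-65.9 -23.2] z 118.4 yaw err (turn this about tool z) 0.0168 F fix -0.1 0.6 -0.4 grip -0.001 tilt [-0.0005 -0.0028]
tool cm: x -0.08 y -0.01 z 7.84
```

Call:
servo_tool([
  [[-0.1, 0, 2], 0.017, 0],
  [[0, 0, 2], 0, 0],
  [[0, 0, 2], 0, 0],
  [[0, 0, 1.2], 0, 0],
  [[0, 0, 0.6], 0, 0],
  [[0, 0, 0], 0, 0],
  [[0, 0, 0], 0, 0],
])

```text
clock: 2.73
position: [0.478, -0.0747, 0.0429]
ee_rot: [0.746, 0.666, 0.003, 0.001]
ft_force: [-0.6, 0.7, 0.7]
grip_width: 0.0
```

```bash
python3 g.py -66 -24 15
python3 - <<'E'
from h import *
for n in('top',):
    p,d,K,Rm,t=cam(n); cv2.imwrite('pics/c1.png',cv2.resize(p[165:260,285:445],None,fx=5,fy=5,interpolation=cv2.INTER_CUBIC))
E
```

```text
t 2.73 fix xy mm [-64.2 -15.8] z 42.9 yaw err (turn this about tool z) 0.0075 F fix -0.7 0.6 0.7 grip 0.0 tilt [0.0061 0.0026]
tool cm: x -0.82 y -0.18 z 2.79
```

View pics/c1.png

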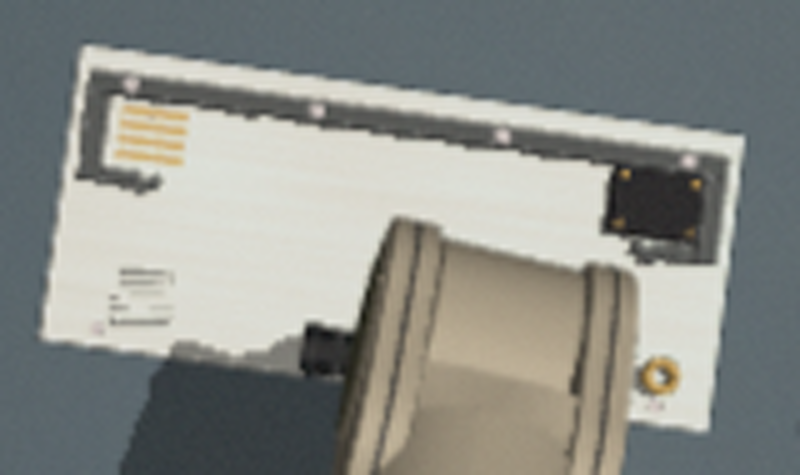

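The arm hides the module from the top camera, and the fixture is undisturbed. I'll correct the drift and go down slowly.

Call:
servo_tool([
  [[-0.4, -0.1, 0], 0, 0],
  [[-0.4, -0.1, 0.5], 0.007, 0],
  [[0, 0, 0.7], 0, 0],
  [[0, 0, 0.6], 0, 0],
  [[0, 0, 0.5], 0, 0],
  [[0, 0, 0.3], 0, 0],
  [[0, 0, 0], 0, 0],
  [[0, 0, 0], 0, 0],
])

```text
clock: 3.45
position: [0.4769, -0.0829, 0.0169]
ee_rot: [0.748, 0.664, 0.005, 0.002]
ft_force: [0.2, -0.6, -0.2]
grip_width: 0.001
```

```bash
python3 g.py -66 -24 14
```

```text
t 3.45 fix xy mm [-64.3 -24. ] z 16.9 yaw err (turn this about tool z) -0.0002 F fix 0.2 -0.6 -0.2 grip 0.001 tilt [0.0107 0.0037]
tool cm: x -0.0 y -0.17 z 0.29
```

Call:
servo_tool([
  [[0, 0, 0.2], 0, 0],
  [[0, 0, 0], 0, 0],
  [[0, 0.3, 0], 0, 0],
  [[0, 0.3, 0], 0, 0],
  [[0, 0.3, 0], 0, 0],
  [[0, 0.3, 0], 0, 0],
  [[0, 0.4, 0], 0, 0],
  [[0, 0.4, 0], 0, 0],
  [[0, 0.4, 0], 0, 0],
  [[0, 0.4, 0], 0, 0],
  [[0, 0.2, 0], 0, 0],
  [[0, 0, 0], 0, 0],
])

```text
clock: 4.45
position: [0.5106, -0.0865, 0.0153]
ee_rot: [0.748, 0.664, 0.005, 0.002]
ft_force: [-0.6, 0.9, 0.7]
grip_width: -0.004
```

```bash
python3 g.py 0 -24 14
python3 - <<'E'
from h import *
p,d,K,Rm,t=cam('side'); q=proj(K,Rm,t,[[.55,-.075,.02]])[0].astype(int); print(q)
cv2.imwrite('pics/s1.png',cv2.resize(p[q[1]-60:q[1]+60,q[0]-80:q[0]+80],None,fx=5,fy=5,interpolation=cv2.INTER_CUBIC))
E
```

```text
t 4.45 fix xy mm [-30.4 -23.6] z 15.3 yaw err (turn this about tool z) 0.0005 F fix -0.7 0.8 0.7 grip -0.004 tilt [0.011  0.0038]
tool cm: x -0.04 y 3.04 z 0.13
[333 232]
```

View pics/s1.png

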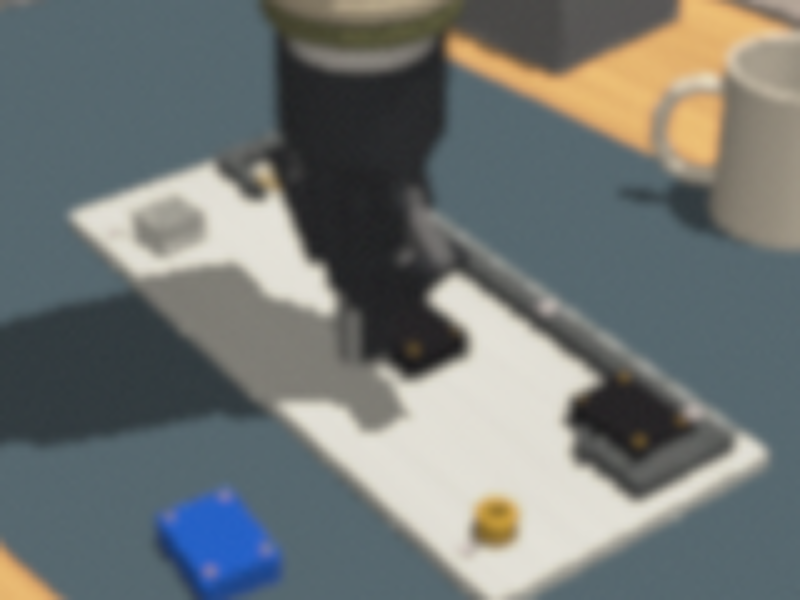

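The side crop shows the shut fingers behind the module at (420,345), with the module flat and in contact. I'll keep pushing.

Call:
servo_tool([
  [[0, 0.4, 0], 0, 0],
  [[0, 0.4, 0], 0, 0],
  [[0, 0.4, 0], 0, 0],
  [[0, 0.4, 0], 0, 0],
  [[0, 0.4, 0], 0, 0],
  [[0, 0.4, 0], 0, 0],
  [[0, 0.4, 0], 0, 0],
  [[0, 0.4, 0], 0, 0],
  [[0, 0.2, 0], 0, 0],
  [[0, 0.2, 0], 0, 0],
])

```text
clock: 5.33
position: [0.5493, -0.0911, 0.0155]
ee_rot: [0.748, 0.664, 0.005, 0.002]
ft_force: [-1.2, 1.1, 0.7]
grip_width: -0.002
```

```bash
python3 g.py 8 -24 14
```

```text
t 5.33 fix xy mm [  8.7 -23.6] z 15.5 yaw err (turn this about tool z) 0.0005 F fix -1.4 1.0 0.7 grip -0.002 tilt [0.0101 0.004 ]
tool cm: x -0.04 y -0.07 z 0.15
```

Call:
servo_tool([
  [[0, 0.1, 0], 0, 0],
  [[0, 0.1, 0], 0, 0],
])

```text
clock: 5.5
position: [0.5503, -0.0912, 0.0152]
ee_rot: [0.748, 0.664, 0.004, 0.001]
ft_force: [-8.8, 0.6, 6.8]
grip_width: -0.0
```

```bash
python3 g.py 8 -24 14
```

```text
t 5.5 fix xy mm [  9.6 -23.5] z 15.2 yaw err (turn this about tool z) 0.0005 F fix -8.8 -0.4 6.8 grip -0.0 tilt [0.0069 0.0047]
tool cm: x -0.05 y -0.16 z 0.12
```

Call:
servo_tool([
  [[0, 0, 0], 0, 0],
  [[0, 0, 0], 0, 0],
])

```text
clock: 5.67
position: [0.5501, -0.0912, 0.0151]
ee_rot: [0.748, 0.664, 0.004, 0.0]
ft_force: [-0.8, 0.9, 0.2]
grip_width: -0.0
```

```bash
python3 g.py 8 -24 14
python3 - <<'E'
from h import *
p,d,K,Rm,t=cam('side'); q=proj(K,Rm,t,[[.58,-.09,.02]])[0].astype(int)
cv2.imwrite('pics/s2.png',cv2.resize(p[q[1]-45:q[1]+45,q[0]-60:q[0]+60],None,fx=6,fy=6,interpolation=cv2.INTER_CUBIC))
E
```

```text
t 5.67 fix xy mm [  9.5 -23.6] z 15.1 yaw err (turn this about tool z) 0.0004 F fix -0.9 0.8 0.2 grip -0.0 tilt [0.0065 0.0048]
tool cm: x -0.04 y -0.15 z 0.11
```

View pics/s2.png

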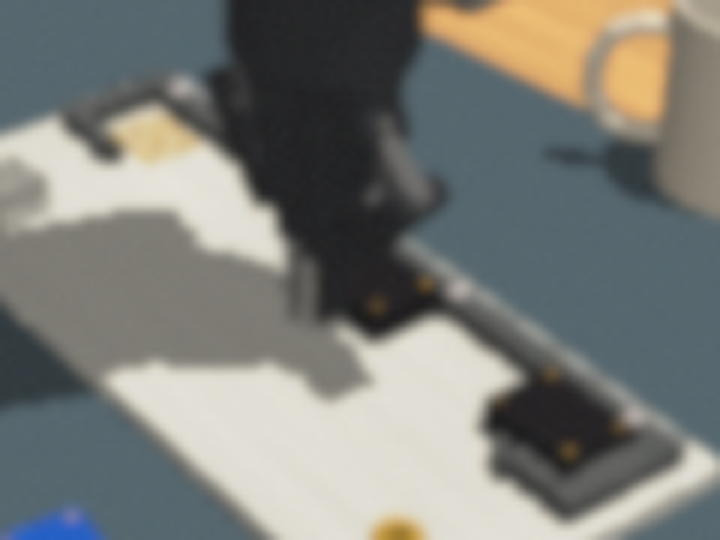

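The module is flat against the rail and the contact force has relaxed. Next I'll retreat and go round to its -y side.

Call:
servo_tool([
  [[0, -0.6, 0], 0, 0],
  [[0, -1.0, 0], 0, 0],
  [[-0.5, -0.5, 0], 0, 0],
  [[-1, 0, 0], 0, 0],
  [[-1, 0, 0], 0, 0],
  [[-1, 0, 0], 0, 0],
  [[-1, 0, 0], 0, 0],
  [[-0.6, 0, 0], 0, 0],
  [[0, 0, 0], 0, 0],
])

```text
clock: 6.47
position: [0.5224, -0.1465, 0.0156]
ee_rot: [0.748, 0.663, 0.005, 0.002]
ft_force: [0.6, 0.2, -0.1]
grip_width: -0.0
```

```bash
python3 g.py 36 -78 15
```

```text
t 6.47 fix xy mm [-11.5 -81.8] z 15.6 yaw err (turn this about tool z) -0.001 F fix 0.5 0.2 -0.1 grip -0.0 tilt [0.0107 0.0033]
tool cm: x 0.38 y 4.75 z 0.06
```

Call:
servo_tool([
  [[0.3, 0.5, 0], 0, 0],
  [[0, 0.8, 0], 0, 0],
  [[0, 0.8, 0], 0, 0],
  [[0, 0.8, 0], 0, 0],
  [[0, 0.8, 0], 0, 0],
  [[0, 0.6, 0], 0, 0],
  [[0, 0.3, 0], 0, 0],
  [[0, 0, 0], 0, 0],
])

```text
clock: 7.13
position: [0.5753, -0.1477, 0.0155]
ee_rot: [0.748, 0.664, 0.005, 0.002]
ft_force: [-0.6, 0.0, -0.3]
grip_width: -0.002
```

```bash
python3 g.py 37 -62 15
python3 - <<'E'
from h import *
p,d,K,Rm,t=cam('top'); cv2.imwrite('pics/c2.png',cv2.resize(p[165:260,285:445],None,fx=5,fy=5,interpolation=cv2.INTER_CUBIC))
E
```

```text
t 7.13 fix xy mm [ 41.2 -76.6] z 15.5 yaw err (turn this about tool z) 0.0015 F fix -0.6 -0.0 -0.3 grip -0.002 tilt [0.0112 0.0038]
tool cm: x 1.46 y -0.42 z 0.05
```

View pics/c2.png

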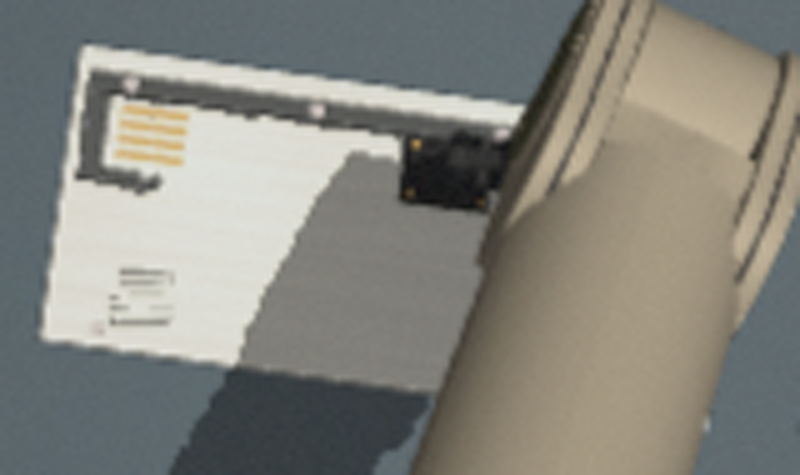

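The top crop shows the module flush on the rail, with dots at (416,145), (410,192) and (481,203) parallel to it. Now I'll push along the rail.

Call:
servo_tool([
  [[0, -0.4, 0], 0, 0],
  [[0.4, 0, 0], 0.001, 0],
  [[0.4, 0, 0], 0, 0],
  [[0.4, 0, 0], 0, 0],
  [[0.4, 0, 0], 0, 0],
  [[0.5, 0, 0], 0, 0],
  [[0.5, 0, 0], 0, 0],
  [[0.5, 0, 0], 0, 0],
  [[0.5, 0, 0], 0, 0],
  [[0.5, 0, 0], 0, 0],
])

```text
clock: 8.02
position: [0.5741, -0.103, 0.0157]
ee_rot: [0.748, 0.663, 0.005, 0.002]
ft_force: [0.3, 0.0, -0.4]
grip_width: 0.001
```

```bash
python3 g.py 37 97.5 15
```

```text
t 8.02 fix xy mm [ 34.7 -32.4] z 15.7 yaw err (turn this about tool z) -0.0012 F fix 0.3 0.1 -0.4 grip 0.001 tilt [0.0098 0.004 ]
tool cm: x 12.99 y 0.23 z 0.07
```

Call:
servo_tool([
  [[0.5, 0.05, 0], 0, 0],
  [[0.5, 0.05, 0], 0, 0],
  [[0.5, 0.05, 0], 0, 0],
  [[0.5, 0.05, 0], 0, 0],
  [[0.5, 0, 0], 0, 0],
  [[0.5, 0, 0], 0, 0],
  [[0.5, 0, 0], 0, 0],
  [[0.5, 0, 0], 0, 0],
  [[0.5, 0, 0], 0, 0],
  [[0.5, 0, 0], 0, 0],
  [[0.5, 0, 0], 0, 0],
  [[0.3, 0, 0], 0, 0],
])

```text
clock: 9.02
position: [0.582, -0.042, 0.0157]
ee_rot: [0.749, 0.663, 0.003, 0.002]
ft_force: [-1.9, -1.3, 1.5]
grip_width: -0.001
```

```bash
python3 g.py 37 97.5 15
python3 - <<'E'
from h import *
p,d,K,Rm,t=cam('top'); cv2.imwrite('pics/c3.png',cv2.resize(p[165:260,285:445],None,fx=5,fy=5,interpolation=cv2.INTER_CUBIC))
E
```

```text
t 9.02 fix xy mm [35.2 29.1] z 15.7 yaw err (turn this about tool z) -0.003 F fix -1.7 -1.5 1.5 grip -0.001 tilt [0.0058 0.0011]
tool cm: x 6.84 y 0.18 z 0.07
```

View pics/c3.png

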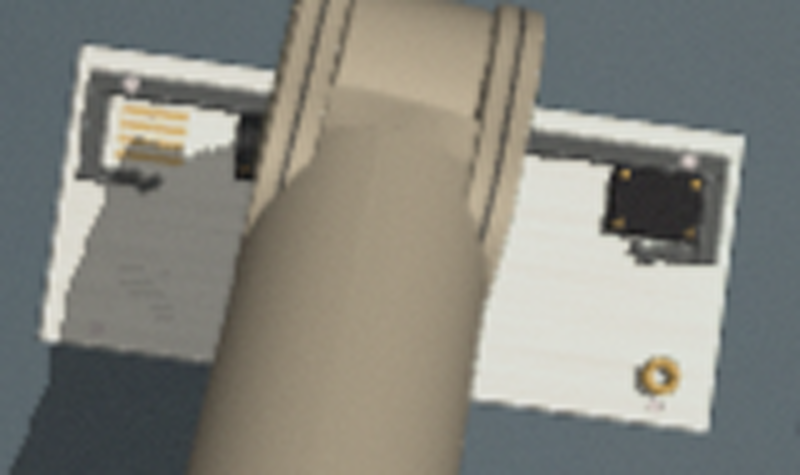

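The module's leading edge at (237,145) is still on the rail, heading for the mouth. I'll continue.

Call:
servo_tool([
  [[0.5, 0.05, 0], -0.003, 0],
  [[0.5, 0.05, 0], 0, 0],
  [[0.5, 0, 0], 0, 0],
  [[0.5, 0, 0], 0, 0],
  [[0.5, 0, 0], 0, 0],
  [[0.4, 0, 0], 0, 0],
  [[0.4, 0, 0], 0, 0],
  [[0.4, 0, 0], 0, 0],
])

```text
clock: 9.73
position: [0.5864, -0.0053, 0.0156]
ee_rot: [0.749, 0.663, 0.001, 0.002]
ft_force: [-1.9, -2.8, 2.3]
grip_width: -0.002
```

```bash
python3 g.py 37 97.5 15
```

```text
t 9.73 fix xy mm [35.3 66.1] z 15.6 yaw err (turn this about tool z) -0.0023 F fix -1.5 -3.0 2.3 grip -0.002 tilt [ 0.0031 -0.0014]
tool cm: x 3.14 y 0.17 z 0.06
```

Call:
servo_tool([
  [[0.4, 0.05, 0], -0.002, 0],
  [[0.4, 0, 0], 0, 0],
  [[0.4, 0, 0], 0, 0],
  [[0.4, 0, 0], 0, 0],
  [[0.3, 0, 0], 0, 0],
  [[0.3, 0, 0], 0, 0],
])

```text
clock: 10.23
position: [0.5892, 0.0176, 0.0156]
ee_rot: [0.748, 0.664, -0.0, 0.002]
ft_force: [-2.1, -3.5, 2.2]
grip_width: 0.002
```

```bash
python3 g.py 37 97.5 15
```

```text
t 10.23 fix xy mm [35.3 89.2] z 15.6 yaw err (turn this about tool z) -0.0004 F fix -1.6 -3.7 2.2 grip 0.002 tilt [ 0.0016 -0.0028]
tool cm: x 0.83 y 0.17 z 0.06
```

Call:
servo_tool([
  [[0.3, 0, 0], 0, 0],
  [[0.2, 0, 0], 0, 0],
  [[0.15, 0, 0], 0, 0],
])

```text
clock: 10.48
position: [0.5902, 0.0253, 0.0157]
ee_rot: [0.748, 0.664, -0.0, 0.002]
ft_force: [-1.4, -3.4, 3.0]
grip_width: -0.004
```

```bash
python3 g.py 37 97.5 15
```

```text
t 10.48 fix xy mm [35.4 96.9] z 15.7 yaw err (turn this about tool z) 0.0002 F fix -1.0 -3.6 3.0 grip -0.004 tilt [ 0.0017 -0.0026]
tool cm: x 0.06 y 0.16 z 0.07
```

Call:
servo_tool([
  [[0.1, 0, 0], 0, 0],
  [[0.1, 0, 0], 0, 0],
])

```text
clock: 10.65
position: [0.5905, 0.0276, 0.0156]
ee_rot: [0.748, 0.664, -0.0, 0.002]
ft_force: [-2.2, -3.1, 2.6]
grip_width: -0.001
```

```bash
python3 g.py 37 97.5 15
```

```text
t 10.65 fix xy mm [35.4 99.2] z 15.6 yaw err (turn this about tool z) 0.0003 F fix -1.8 -3.3 2.6 grip -0.001 tilt [ 0.0017 -0.0026]
tool cm: x -0.17 y 0.16 z 0.06
```

Call:
servo_tool([
  [[0.1, 0, 0], 0, 0],
  [[0.1, 0, 0], 0, 0],
])

```text
clock: 10.82
position: [0.5906, 0.0285, 0.0156]
ee_rot: [0.748, 0.664, -0.001, 0.002]
ft_force: [-3.0, -7.2, 4.3]
grip_width: 0.003
```

```bash
python3 g.py 37 97.5 15
```

```text
t 10.82 fix xy mm [ 35.3 100.2] z 15.6 yaw err (turn this about tool z) -0.0005 F fix -2.1 -7.5 4.3 grip 0.003 tilt [ 0.0014 -0.0039]
tool cm: x -0.27 y 0.17 z 0.06
```

Call:
servo_tool([
  [[0.1, 0, 0], 0, 0],
  [[0.15, 0, 0], 0, 0],
])

```text
clock: 10.98
position: [0.5905, 0.0285, 0.0157]
ee_rot: [0.749, 0.663, -0.002, 0.003]
ft_force: [-3.5, -7.9, 3.7]
grip_width: 0.0
```

```bash
python3 g.py 37 97.5 15
```

```text
t 10.98 fix xy mm [ 35.3 100.2] z 15.7 yaw err (turn this about tool z) -0.0026 F fix -2.6 -8.3 3.7 grip 0.0 tilt [ 0.0007 -0.0064]
tool cm: x -0.27 y 0.17 z 0.07
```

It has stopped firmly. I'll back off straight along -y, then lift and clear the view.

Call:
servo_tool([
  [[-0.4, 0, 0], 0, 0],
  [[-0.8, 0, 0], 0, 0],
  [[-0.8, 0, 0], 0, 0],
  [[-0.5, 0, -1], 0, 0],
  [[0, 0, -2], 0, 0],
  [[0, 0, -2], 0, 0],
  [[0, 0, -2], 0, 0],
  [[0, -1, -2], 0, 0],
  [[0, -3, -2], 0, 0],
  [[-1, -3, 0], 0, 0],
  [[-2, -3, 0], 0, 0],
  [[-2, -3, 0], 0, 0],
])

```text
clock: 11.98
position: [0.4537, -0.0309, 0.1349]
ee_rot: [0.748, 0.664, 0.003, 0.004]
ft_force: [-0.3, -1.4, 0.5]
grip_width: -0.003
```

Call:
servo_tool([
  [[-3, 0, 0], 0, 0],
  [[-3, 0, 0], 0, 0],
  [[-3, 0, 0], 0, 0],
  [[-3, 0, 0], 0, 0],
  [[-2, 0, 0], 0, 0],
  [[0, 0, 0], 0, 0],
  [[0, 0, 0], 0, 0],
])

```text
clock: 12.57
position: [0.4293, -0.1793, 0.1397]
ee_rot: [0.749, 0.662, 0.01, 0.003]
ft_force: [0.2, 0.8, 0.5]
grip_width: 0.001
```

```bash
python3 g.py
python3 - <<'E'
from h import *
p,d,K,Rm,t=cam('top'); a=cv2.resize(p[165:260,285:445],None,fx=5,fy=5,interpolation=cv2.INTER_CUBIC); cv2.imwrite('pics/c4.png',a)
E
```

```text
t 12.57 fix xy mm [-100.  -125.4] z 139.7 yaw err (turn this about tool z) -0.0042 F fix 0.1 0.8 0.5 grip 0.001 tilt [0.019  0.0086]
```

View pics/c4.png

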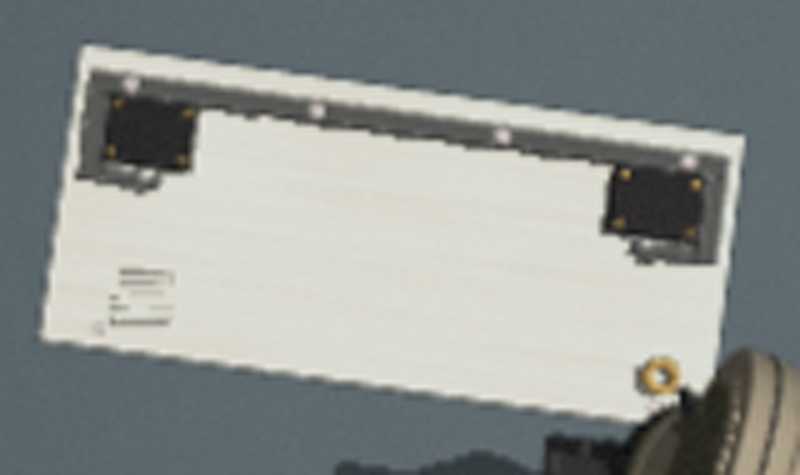

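The module sits flush in the left pocket with its centre at (149,131), and the seated module's centre is at (657,203). That spacing is about 273 mm, against the expected 272. The other things haven't moved.

```bash
python3 -c "
from workcell import order; print(order.hand_in())"
```

```text
the job is handed in; nothing more can be done
None
```

The module is in the empty +y pocket, fully home against the end stop, and the job is handed in at about 12.6 s of the 43 s allowed.

**What I did:** With the shut fingertips kept below the rail's top edge, I pushed the module across the plate until it lay flat on the rail, at about 9 N. I then went round to its -y side and slid it along the rail into the pocket until it stopped at the end stop, at about 8 N. The tool advanced no further under a second push. I then backed off along the rail and lifted clear.

**Last checks:**
- **Position:** the final top view shows the module square on the rail. Its centre is about 273 mm from the seated module's, against 272 mm expected, which is within the reading error.
- **Other things:** the seated module, heat sink and spacer look unmoved in that view. The last crop did not show the items off the plate. The tool's path stayed well clear of them, but I did not re-check them.
- **Disagreement:** the tool stopped about 1.5 mm further along x and 2.7 mm further along y than my camera-based fixture estimate predicted. I put this down to calibration and pixel-reading error, since contact force and the final image both indicate the module is home.

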